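# Line up silver bars under the laser marker

## Robot

A 6-joint arm with a two-finger parallel gripper is mounted at the origin on the work surface. World frame = base frame: x ahead of the robot, y to its left, z up, the work surface at z = 0. Lengths are in m, angles in rad, forces in N, time in s.
With the tool pointing down it reaches from about 0.425 to 0.95 m from the base axis. Payload 3.5 kg.
Tool frame: the origin (TCP) lies on the centre line of the jaws, within the pads' length; the fingertips stand 8 mm ahead of it and the grasp point (between the pads) lies 11 mm behind it; z points along the fingers, y is the line along which they close (so a half turn about z gives the same grasp; the last joint's range is limited). The gripper opens to 85 mm and grips with 20 to 120 N. Pads are 22 mm wide; open, the fingers measure 114 mm over their backs; the gripper's body (76 mm by 85 mm) begins 54 mm behind the grasp point. The pads swing forward as they close: fully open they stand 13 mm farther back than shut.
Start: joints at [-1.373, 0.286, 1.577, -0, 1.279, -0.15], TCP at [0.23, -0.635, 0.239] pointing down, gripper open.
Joint ranges: [-2.77, 2.77], [-0.9, 2.22], [0.21, 2.48], [-1.53, 4.67], [0.24, 2.81], [-2.84, 2.84]. Speed limits (rad/s): [2.79, 2.79, 3.14, 3.14, 3.14, 3.14].

## Interface

Orientations are given as a unit quaternion [x, y, z, w].
In Python, from plant import ctrl gives the robot as it stands. The module is installed in compiled form; this text tells all that it offers.
- The arm moves only by the tool send_rows, never from a script. Its argument "steps" is a list of rows, each a list of 5 numbers: the shift along the tool's x, y, z in m, then the turn about the tool's z in degrees, then the opening, from -1 (shut) to 1 (fully open). A call has 1 to 12 rows; each row is the pose to reach, as a shift and turn from the pose commanded when the call began, along the tool's axes at that moment; what a row does not reach only later rows make up. A row lasts 1/10 s, in which the tool goes at most 50 mm and 8.59 degrees, less where a joint would pass 70% of its speed; a pose out of reach is approached as far as the arm can. A call with a gripper value outside its range is refused whole. The fingers move at their own pace and stop on an object; "squeeze" is the grip in N (left out, the last holds). Time passes only in rows, so rows that repeat a pose let the fingers close. It gives the time, the measured TCP pose, the force, the opening and the grip force at its end, in the units of the state.
- ctrl.get_state(): the state, without advancing time (a new reading comes with each control period).
- ctrl.read_camera(name): name is "side" or "top" or "wrist"; returns the picture (400x640x3 uint8, red, green, blue); there is no depth.
- ctrl.calibration(name): a dict with "intrinsics" (3x3 intrinsics, pixels), "k1" (the pictures are not rectified: a ray, as slopes to the right and down, at radius r is drawn at 1 + k1 r^2 times it, then the intrinsics apply), "extrinsics" (4x4, takes a point from world to camera coordinates); the wrist camera has in their place "tool_from_camera" (4x4, takes a point from camera to tool coordinates, whose origin is the TCP and whose axes are the flange's). Camera axes: x right, y up, looking along -z (the intrinsics and any distortion apply to the point x, -y, -z); pixel columns grow to the right and rows downward; lengths in m; the calibration is good to about 2 mm. A picture is of the moment at which its call begins: read the wrist's pose just before it. calibration takes no time and is no camera call.
- ctrl.sign_off(): hands the job in; it is judged then, once.
The state is a dict: "time": time; "qpos": joint angles; "dq": joint speeds; "joint_efforts": joint torques, N m; "eef_pos": TCP position; "tcp_rot": TCP orientation; "contact_force": force on the tool from outside, world axes, zero at the start; "wrist_torque": the same for the moment, N m; "opening": opening from 0.0 (shut) to 1.0 (fully open); "finger_force": force on a finger pad.
Only numpy, scipy, OpenCV 4.12 (cv2) and the standard library are available. Lean on these libraries where they do the work, as an engineer would, in place of code of your own. Each camera call takes 0.05 s, during which the arm holds its last target. There are 200 camera calls.

## Task

The next batch of three silver bars lies crooked on the laser marker's black bed: line them up under the head for marking, one bar on each of the three index lines, each lengthwise along its line and centred on it, square to the stop rail and pushed back against it, then let go. Slide them on the bed instead of lifting them, do not knock the laser head, and leave everything else lying where it is.

Things in the scene. Friction and masses are not known exactly. Their poses are not given: they have to be found in the camera images.
- bar_a: One of three identical poured silver bars, 52 mm long (own x), 26 mm wide (own y), 12 mm high, about 170 g, flat and loose on the black bed. Origin: centre of its underside; z up. Either end may lead; any bar may go to any index line. Slides like metal on metal and stays where it is left.
- bar_b: One of three identical poured silver bars, 52 mm long (own x), 26 mm wide (own y), 12 mm high, about 170 g, flat and loose on the black bed. Origin: centre of its underside; z up. Either end may lead; any bar may go to any index line. Slides like metal on metal and stays where it is left.
- bar_c: One of three identical poured silver bars, 52 mm long (own x), 26 mm wide (own y), 12 mm high, about 170 g, flat and loose on the black bed. Origin: centre of its underside; z up. Either end may lead; any bar may go to any index line. Slides like metal on metal and stays where it is left.
- index_left (a point): The left (+y) index line of the stop rail: black on the silver rail, continued on the bed as a white line 2 mm wide, 110 mm long, towards the robot. Lines are 52 mm apart. The point is on the bed at the foot of the rail's robot-side face; x level, square into the rail (away from the robot), y left along it, z up. A bar lying home has its x along this x and its origin at x = -26 mm, y = 0 here.
- index_mid (a point): The middle index line of the stop rail: black on the silver rail, continued on the bed as a white line 2 mm wide, 110 mm long, towards the robot. Lines are 52 mm apart. The point is on the bed at the foot of the rail's robot-side face; x level, square into the rail (away from the robot), y left along it, z up. A bar lying home has its x along this x and its origin at x = -26 mm, y = 0 here.
- index_right (a point): The right (-y) index line of the stop rail: black on the silver rail, continued on the bed as a white line 2 mm wide, 110 mm long, towards the robot. Lines are 52 mm apart. The point is on the bed at the foot of the rail's robot-side face; x level, square into the rail (away from the robot), y left along it, z up. A bar lying home has its x along this x and its origin at x = -26 mm, y = 0 here.
- marker: Fibre-laser marking machine, fixed. Black bed, top 22 mm above the table, spans x -150..120, y -205..295 mm. Silver stop rail on it, 16 mm thick, 260 mm long, 10 mm above the bed, robot-side face at x = 70. Silver lift column 80 x 45 mm in plan, 460 mm tall, centre x = 44, y = 268. Origin: on the table, on the middle index line's plane. x square to the rail, away from the robot; y left.
- laser_head: Laser head, fixed over the index lines: black galvo box 110 (x) x 118 mm, underside 260 mm above the table; under it a lens 89 mm across, glass 210 mm above the table; white beam housing 84 mm wide from box to column, underside 270 mm up. Origin: on the table under the lens axis; axes as the marker's. No room for an upright wrist beneath: reach in from the robot's side, tool leaning back.
- loupe: Bystander: black loupe standing on the right part of the bed, cylinder 30 mm across, 22 mm high. Origin: centre of underside.
- test_tag: Bystander: brass test tag lying on the left part of the bed, 50 by 30 by 6 mm. Origin: centre of underside.
- bench_block: Bystander: square steel bench block on the table, 76 by 76 by 20 mm. Origin: centre of underside.
- hammer: Bystander: hammer lying on the table, 220 mm long, handle to its -x. Origin: under its middle.
Things that resemble listed ones, but are neither listed nor needed, are in the scene too. Leave any orange, purple or turquoise look-alike of the bar_b alone.

How it is judged:
At the end, for the whole second after the job is handed in: On each of the three index lines lies one bar, flat on the bed and at rest: its leading end within 4.5 mm of the stop rail, its centre within 6 mm of the line to either side, square to the rail within 0.09 rad (5 degrees) (((x of bar_a in the frame of index_left between -0.0305 and -0.022 m and y of bar_a in the frame of index_left between -0.006 and 0.006 m and z of bar_a in the frame of index_left between -0.004 and 0.004 m and angle between the x axis of bar_a and the x axis of index_left, either way round below 0.09 rad and angle between the z axis of bar_a and the z axis of index_left, either way round below 0.09 rad) or (x of bar_b in the frame of index_left between -0.0305 and -0.022 m and y of bar_b in the frame of index_left between -0.006 and 0.006 m and z of bar_b in the frame of index_left between -0.004 and 0.004 m and angle between the x axis of bar_b and the x axis of index_left, either way round below 0.09 rad and angle between the z axis of bar_b and the z axis of index_left, either way round below 0.09 rad) or (x of bar_c in the frame of index_left between -0.0305 and -0.022 m and y of bar_c in the frame of index_left between -0.006 and 0.006 m and z of bar_c in the frame of index_left between -0.004 and 0.004 m and angle between the x axis of bar_c and the x axis of index_left, either way round below 0.09 rad and angle between the z axis of bar_c and the z axis of index_left, either way round below 0.09 rad)) and ((x of bar_a in the frame of index_mid between -0.0305 and -0.022 m and y of bar_a in the frame of index_mid between -0.006 and 0.006 m and z of bar_a in the frame of index_mid between -0.004 and 0.004 m and angle between the x axis of bar_a and the x axis of index_mid, either way round below 0.09 rad and angle between the z axis of bar_a and the z axis of index_mid, either way round below 0.09 rad) or (x of bar_b in the frame of index_mid between -0.0305 and -0.022 m and y of bar_b in the frame of index_mid between -0.006 and 0.006 m and z of bar_b in the frame of index_mid between -0.004 and 0.004 m and angle between the x axis of bar_b and the x axis of index_mid, either way round below 0.09 rad and angle between the z axis of bar_b and the z axis of index_mid, either way round below 0.09 rad) or (x of bar_c in the frame of index_mid between -0.0305 and -0.022 m and y of bar_c in the frame of index_mid between -0.006 and 0.006 m and z of bar_c in the frame of index_mid between -0.004 and 0.004 m and angle between the x axis of bar_c and the x axis of index_mid, either way round below 0.09 rad and angle between the z axis of bar_c and the z axis of index_mid, either way round below 0.09 rad)) and ((x of bar_a in the frame of index_right between -0.0305 and -0.022 m and y of bar_a in the frame of index_right between -0.006 and 0.006 m and z of bar_a in the frame of index_right between -0.004 and 0.004 m and angle between the x axis of bar_a and the x axis of index_right, either way round below 0.09 rad and angle between the z axis of bar_a and the z axis of index_right, either way round below 0.09 rad) or (x of bar_b in the frame of index_right between -0.0305 and -0.022 m and y of bar_b in the frame of index_right between -0.006 and 0.006 m and z of bar_b in the frame of index_right between -0.004 and 0.004 m and angle between the x axis of bar_b and the x axis of index_right, either way round below 0.09 rad and angle between the z axis of bar_b and the z axis of index_right, either way round below 0.09 rad) or (x of bar_c in the frame of index_right between -0.0305 and -0.022 m and y of bar_c in the frame of index_right between -0.006 and 0.006 m and z of bar_c in the frame of index_right between -0.004 and 0.004 m and angle between the x axis of bar_c and the x axis of index_right, either way round below 0.09 rad and angle between the z axis of bar_c and the z axis of index_right, either way round below 0.09 rad)) and linear speed of each of bar_a, bar_b, bar_c below 0.01 m/s); the robot touches nothing.
It fails at once if a bar is lifted more than 25 mm off the bed (z of any of bar_a, bar_b, bar_c in the frame of index_mid above 0.025 m).
It fails at once if the laser head or its lens is struck (over 8 N) (contact force between any of the arm, the fingers and laser_head above 8 N).
It fails at once if a bystander (loupe, test tag, bench block or hammer) is moved more than 20 mm (distance of any of loupe, test_tag, bench_block, hammer from where it was at the start of the episode above 0.02 m).
It also fails if it takes over 61 s, if anything falls off the work surface, if the arm or the gripper's body presses on something with over 40 N, if the wrist force passes 120 N, or if a joint passes its speed limit or range.

## Working session

There is one attempt and no reset: what is moved stays moved. The work goes in short steps, Python scripts to look and compute and a tool call to move; the robot and the scene stay as the last step left them, time stands still between calls to the robot, and variables do not carry over. Pictures are saved under pics/ and viewed, at most 10 in all, crops included, and the job is handed in when it is done.

Besides the shell and the picture viewer there is one more tool, called after "Emit:" as a command line: name --pt "numbers of a row" for each row, then --argument value for the rest. send_rows: Moves the arm, as the interface text tells. Its arguments: {"type":"object","properties":{"steps":{"type":"array","items":{"type":"array","items":{"type":"number"}}},"squeeze":{"type":"number"}},"required":["steps"]}

```bash
mkdir -p pics; python3 - <<'E'
from plant import ctrl
import cv2
s=ctrl.get_state();print(s)
for n in ("top","side","wrist"):
    c=ctrl.calibration(n);print(n,c)
for n in ("top","side"):
    cv2.imwrite(f"pics/{n}0.png",ctrl.read_camera(n)[:,:,::-1])
E
```

```text
{'time': 0.0, 'qpos': array([-1.37301269e+00,  2.87189842e-01,  1.57817133e+00,  1.28659613e-05,
        1.27861399e+00, -1.49968864e-01]), 'dq': array([ 7.99762023e-04,  1.98048730e-03,  9.39548235e-04, -2.97338991e-05,
        9.06263193e-04, -1.23530444e-03]), 'joint_efforts': array([ 1.76961403e-03, -4.05979228e+01, -2.92623496e+01, -3.68491089e-05,
        5.94983896e-03,  2.76782863e-06]), 'eef_pos': array([ 0.22995379, -0.63394336,  0.23793411]), 'tcp_rot': array([ 9.84921194e-01,  1.72999486e-01, -2.23206821e-05, -1.19106035e-03]), 'contact_force': array([ 1.41777623, -0.31411384, -0.0592991 ]), 'wrist_torque': array([-0.05792107, -0.02739818, -0.01813969]), 'finger_force': 0.0, 'opening': 1.0031238542051966}
top {'intrinsics': array([[392.65992394,   0.        , 318.49872373],
       [  0.        , 392.65992394, 200.30924374],
       [  0.        ,   0.        ,   1.        ]]), 'k1': -0.026390466523563347, 'extrinsics': array([[ 0.02755445, -0.99960107, -0.00620165, -0.10697845],
       [ 0.99478106,  0.0268108 ,  0.09844708, -0.55514275],
       [-0.09824153, -0.00888194, 
[... 417 characters left out ...]
20723312],
       [-0.56350976, -0.56305122,  0.60450812, -0.79206815],
       [ 0.        ,  0.        ,  0.        ,  1.        ]])}
wrist {'intrinsics': array([[329.74857803,   0.        , 321.23610539],
       [  0.        , 329.74857803, 193.97925849],
       [  0.        ,   0.        ,   1.        ]]), 'k1': -0.05701462270891379, 'tool_from_camera': array([[-6.24835466e-05,  9.49735293e-01,  3.13054101e-01,
         7.93007774e-02],
       [ 9.99999989e-01,  1.77687885e-05,  1.45686960e-04,
         1.11371071e-03],
       [ 1.32801456e-04,  3.13054106e-01, -9.49735284e-01,
        -1.34680323e-01],
       [ 0.00000000e+00,  0.00000000e+00,  0.00000000e+00,
         1.00000000e+00]])}
```

View pics/top0.png

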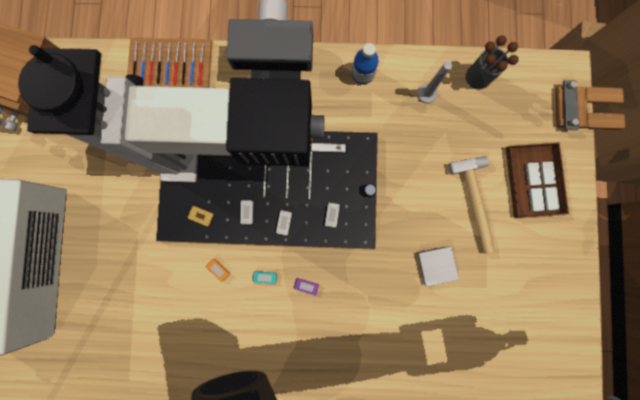

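View pics/side0.png

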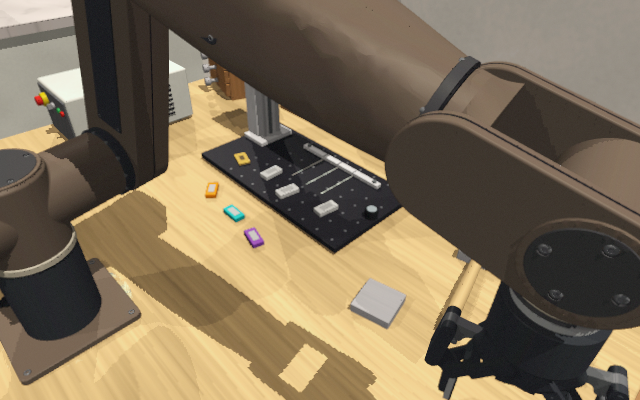

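The top view shows three silver bars at about (247,212), (284,223) and (332,215). The white index lines are at columns 265, 287 and 310. The rail and far line ends are under the head. The side view shows the bars at (271,173), (288,191) and (326,208), with the rail running from (303,147) to (380,186).

```bash
cat > h.py <<'E'
import numpy as np, cv2
from plant import ctrl
from scipy.spatial.transform import Rotation as R
def cam(n,s=None):
    c=ctrl.calibration(n)
    if n=="wrist":
        T=np.eye(4);T[:3,:3]=R.from_quat(s["tcp_rot"]).as_matrix();T[:3,3]=s["eef_pos"]
        W=T@c["tool_from_camera"]
    else: W=np.linalg.inv(c["extrinsics"])
    return c["intrinsics"],c["k1"],W
def cast(px,z,C):
    K,k1,W=C; px=np.atleast_2d(px).astype(float)
    d=(px-[K[0,2],K[1,2]])/[K[0,0],K[1,1]]; u=d.copy()
    for _ in range(8): u=d/(1+k1*(u**2).sum(1,keepdims=True))
    v=np.c_[u[:,0],-u[:,1],-np.ones(len(u))]@W[:3,:3].T; o=W[:3,3]
    return o+v*((z-o[2])/v[:,2])[:,None]
def snap(n,name=None):
    s=ctrl.get_state(); im=ctrl.read_camera(n)
    if name: cv2.imwrite(f"pics/{name}.png",im[:,:,::-1])
    return im,cam(n,s)
def blobs(im,C,lo,amin,amax,roi,z=.034,smax=60):
    x0,y0,x1,y1=roi; hsv=cv2.cvtColor(im,cv2.COLOR_RGB2HSV)
    m=((hsv[...,2]>lo)&(hsv[...,1]<smax)).astype(np.uint8)
    k=np.zeros_like(m);k[y0:y1,x0:x1]=m[y0:y1,x0:x1]
    out=[]
    for c in cv2.findContours(k,cv2.RETR_EXTERNAL,cv2.CHAIN_APPROX_NONE)[0]:
        a=cv2.contourArea(c)
        if amin<a<amax:
            P=cast(c[:,0,:],z,C)[:,:2]*1000
            r=cv2.minAreaRect(P.astype(np.float32)); b=cv2.boxPoints(r)
            e=max(b[1]-b[0],b[2]-b[1],key=np.linalg.norm); e=e*np.sign(e[0])
            out.append((cv2.boundingRect(c),np.round(r[0],1),np.round(sorted(r[1]),1),round(float(np.degrees(np.arctan2(e[1],e[0]))),1)))
    return out
E
python3 - <<'E'
from h import *
for n,roi in (("top",(160,130,378,245)),("side",(200,120,400,250))):
    im=cv2.imread(f"pics/{n}0.png")[:,:,::-1].copy();C=cam(n)
    print(n,C[2][:3,3])
    for b in blobs(im,C,110,20,900,roi): print(b)
    if n=="top":
        # bed corners approx and head box underside
        print("bed",cast([[170,241],[376,247],[378,132],[158,240]],.022,C)*1000)
        g=im.min(2).astype(int)
        for r in (172,180,190,197):
            cs=[np.average(np.arange(c-4,c+5),weights=np.clip(g[r,c-4:c+5]-60,0,None)+1e-6) for c in (265,287,310)]
            print(r,np.round(cast([[c,r] for c in cs],.022,C)[:,:2]*1000,1).tolist())
E
```

```text
top [ 0.47023567 -0.0997329   0.91455364]
((276, 210, 16, 25), array([505.6, -15.1]), array([26.9, 52.7]), -9.4)
((325, 203, 15, 24), array([ 526. , -123.2]), array([26.6, 53.1]), -6.8)
((240, 200, 13, 24), array([527.5,  70.3]), array([27.2, 51.9]), 1.6)
((366, 185, 10, 10), array([ 584.9, -208.6]), array([20.3, 20.6]), 0.9)
((160, 172, 36, 10), array([603.1, 231.1]), array([20.7, 81.2]), -88.5)
((286, 167, 4, 31), array([597. , -19.6]), array([ 5.6, 68.7]), -1.0)
((308, 143, 38, 56), array([ 625. , -107.5]), array([ 78.5, 129.8]), -2.8)
((160, 130, 67, 14), array([697. , 201.6]), array([ 30.6, 154.2]), -88.7)
bed [[ 456.2351463   243.47433849   22.        ]
 [ 455.95896759 -224.46371003   22.        ]
 [ 721.63568784 -225.68107889   22.        ]
 [ 457.67750091  271.2234581    22.        ]]
172 [[620.6, 33.3], [621.9, -17.8], [623.3, -70.3]]
180 [[601.9, 34.8], [603.3, -18.1], [604.7, -70.7]]
190 [[578.7, 33.8], [580.1, -18.5], [581.5, -69.6]]
197 [[562.6, 34.9], [564.0, -17.5], [565.4, -69.8]]
side [-0.04312274 -0.66365441  0.65192944]
((248, 230, 11, 11), array([347.2, -91.1]), array([14.5, 30.3]), 75.0)
((367, 205, 10, 7), array([ 593.3, -199.7]), array([20. , 22.3]), 40.7)
((228, 204, 12, 11), array([366.8,   5.3]), array([17.5, 38.5]), 84.2)
((314, 200, 24, 17), array([ 521.5, -129.2]), array([35.8, 55.2]), -8.7)
((209, 185, 6, 7), array([376. , 104.8]), array([11.6, 23.8]), 47.2)
((275, 183, 24, 16), array([500.5, -21.9]), array([37.6, 56.4]), -8.7)
((260, 165, 22, 15), array([521.8,  62.4]), array([36.8, 59.1]), 1.2)
((304, 144, 77, 50), array([617.5, -27. ]), array([136.6, 263.7]), 89.5)
((280, 124, 12, 10), array([692.7, 208.9]), array([28.8, 54.8]), 63.0)
((244, 120, 29, 27), array([616.2, 245.7]), array([ 61.5, 155.9]), 73.5)
```

Emit:
send_rows --pt "0 0 0 0 -1" --pt "0 0 0 0 -1"

```text
time: 0.3
eef_pos: [0.23, -0.6344, 0.2388]
tcp_rot: [0.985, 0.173, -0.0, -0.0]
contact_force: [0.4, -0.0, -0.8]
opening: 0.69
finger_force: 0.0
```

Emit:
send_rows --pt "0 0.05 -0.05 0 -1" --pt "0 0.1 -0.1 0 -1" --pt "0 0.15 -0.1 0 -1" --pt "0 0.2 -0.1 0 -1" --pt "0 0.25 -0.1 0 -1" --pt "0 0.3 -0.1 0 -1" --pt "0 0.35 -0.1 0 -1" --pt "0 0.4 -0.1 0 -1" --pt "0 0.4 -0.1 0 -1"

```text
time: 1.2
eef_pos: [0.3304, -0.9117, 0.3032]
tcp_rot: [0.985, 0.173, 0.002, 0.007]
contact_force: [0.5, 0.1, -1.7]
opening: -0.002
finger_force: 0.0
```

```bash
python3 - <<'E'
from h import *
s=ctrl.get_state();print(s["qpos"],s["eef_pos"]);print(R.from_quat(s["tcp_rot"]).as_matrix().round(3))
C=cam("top");print(cast([[229,153],[308,165],[312,82]],.26,C)*1000)
E
```

```text
[-1.32817074  1.12138915  0.21709827  0.00323799  1.78855849 -0.10436944] [ 0.33038096 -0.91171468  0.30323714]
[[ 0.94   0.341  0.007]
 [ 0.341 -0.94  -0.013]
 [ 0.002  0.015 -1.   ]]
[[611.58086689  60.50678046 260.        ]
 [594.3485425  -74.49178401 260.        ]
 [740.27905748 -76.97365645 260.        ]]
```

Emit:
send_rows --pt "0 0 0 0 -1" --pt "0 0 0 0 -1" --pt "0 0 0 0 -1" --pt "0 0 0 0 -1"

```text
time: 1.6
eef_pos: [0.3303, -0.9113, 0.3209]
tcp_rot: [0.985, 0.173, 0.003, 0.017]
contact_force: [-0.3, -0.1, 0.4]
opening: -0.003
finger_force: 0.0
```

Emit:
send_rows --pt "0 0.2 0 0 -1" --pt "0 0.2 0 0 -1" --pt "0 0.2 0 0 -1" --pt "0 0.2 0 0 -1"

```text
time: 2.0
eef_pos: [0.3365, -0.9285, 0.2831]
tcp_rot: [0.984, 0.173, 0.005, 0.03]
contact_force: [-0.6, -0.1, 0.2]
opening: -0.006
finger_force: 0.0
```

```bash
python3 - <<'E'
from h import *
s=ctrl.get_state();print(s["qpos"],s["eef_pos"]);print(R.from_quat(s["tcp_rot"]).as_matrix().round(3))
E
```

```text
[-1.32702315  1.1467697   0.21011311  0.00632751  1.72400618 -0.10282659] [ 0.33645801 -0.92847152  0.28311745]
[[ 0.94   0.34   0.021]
 [ 0.341 -0.938 -0.057]
 [-0.     0.061 -0.998]]
```

Emit:
send_rows --pt "0 0.5 0 0 -1" --pt "0 0.5 0 0 -1" --pt "0 0.5 0 0 -1" --pt "0 0.5 0 0 -1" --pt "0 0.5 0 0 -1" --pt "0 0.5 0 0 -1"

```text
time: 2.6
eef_pos: [0.343, -0.9464, 0.2405]
tcp_rot: [0.984, 0.173, 0.008, 0.045]
contact_force: [0.3, -1.1, -0.0]
opening: 0.001
finger_force: 0.0
```

Emit:
send_rows --pt "0 -0.05 0 0 -1" --pt "0 -0.1 0 0 -1" --pt "0 -0.15 0 0 -1" --pt "0 -0.2 0 0 -1" --pt "0 -0.2 0 0 -1"

```text
time: 3.1
eef_pos: [0.2764, -0.7627, 0.2238]
tcp_rot: [0.984, 0.173, 0.008, 0.046]
contact_force: [-0.3, -0.8, 1.4]
opening: -0.003
finger_force: 0.0
```

```bash
python3 - <<'E'
from h import *
s=ctrl.get_state();print(s["qpos"],s["eef_pos"]);print(R.from_quat(s["tcp_rot"]).as_matrix().round(3))
E
```

```text
[-1.35131185  0.54717128  1.26098606  0.01244735  1.23999879 -0.13182705] [ 0.27643529 -0.76271347  0.2237524 ]
[[ 0.94   0.339  0.032]
 [ 0.341 -0.936 -0.089]
 [-0.     0.094 -0.996]]
```

Emit:
send_rows --pt "0.03 -0.02 -0.04 -8 -1" --pt "0.07 -0.05 -0.08 -16 -1" --pt "0.11 -0.08 -0.12 -24 -1" --pt "0.15 -0.11 -0.16 -32 -1" --pt "0.19 -0.14 -0.2 -40 -1" --pt "0.23 -0.17 -0.24 -48 -1" --pt "0.27 -0.2 -0.28 -56 -1" --pt "0.27 -0.208 -0.297 -64 -1" --pt "0.27 -0.208 -0.297 -72 -1" --pt "0.27 -0.208 -0.297 -80 -1"

```text
time: 4.1
eef_pos: [0.4532, -0.4485, 0.509]
tcp_rot: [0.638, 0.768, -0.024, 0.047]
contact_force: [-0.4, -1.1, 0.9]
opening: -0.001
finger_force: 0.0
```

```bash
python3 - <<'E'
from h import *
s=ctrl.get_state();print(s["qpos"],s["eef_pos"]);print(R.from_quat(s["tcp_rot"]).as_matrix().round(3))
a,_=snap("side");b,_=snap("wrist")
cv2.imwrite("pics/two.png",cv2.resize(np.hstack([a,b])[:,:,::-1],(800,250),interpolation=cv2.INTER_AREA))
E
```

```text
[-0.92956576  0.08357628  1.33364385 -0.0250089   1.62215449 -1.11579349] [ 0.453185   -0.44850983  0.50900733]
[[-0.181  0.983  0.041]
 [ 0.978  0.184 -0.097]
 [-0.103  0.023 -0.994]]
```

View pics/two.png

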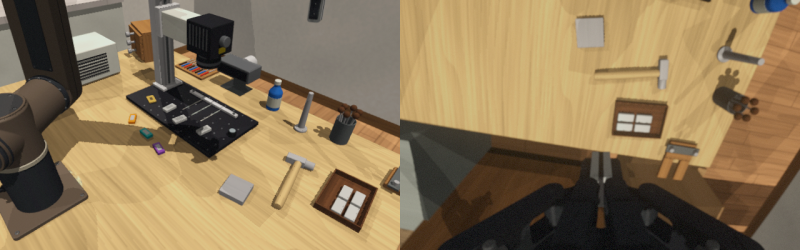

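The side view is now clear. The head, column and bed are unobstructed, and the dark box behind the head is a separate low object. Overreaching adds tilt that stays commanded, so next I move the arm above the machine at an azimuth of about +14°.

Emit:
send_rows --pt "0.05 0.012 -0.004 -8 -1" --pt "0.1 0.025 -0.008 -16 -1" --pt "0.147 0.036 -0.012 -24 -1" --pt "0.195 0.048 -0.016 -32 -1" --pt "0.242 0.06 -0.02 -40 -1" --pt "0.29 0.072 -0.024 -48 -1" --pt "0.337 0.084 -0.028 -56 -1" --pt "0.385 0.096 -0.032 -64 -1" --pt "0.432 0.108 -0.036 -72 -1" --pt "0.48 0.12 -0.04 -80 -1" --pt "0.527 0.13 -0.044 -80 -1" --pt "0.55 0.136 -0.044 -80 -1"

```text
time: 5.4
eef_pos: [0.4893, 0.1174, 0.4944]
tcp_rot: [0.001, 0.999, -0.043, 0.015]
contact_force: [0.4, 0.4, -0.2]
opening: 0.002
finger_force: 0.0
```

```bash
cat >> h.py <<'E'
def st():
    s=ctrl.get_state();M=R.from_quat(s["tcp_rot"]).as_matrix()
    print("t",round(float(s["time"]),2),"q",s["qpos"].round(3),"p",s["eef_pos"].round(4));print(M.round(4));return s,M
E
python3 -c "
from h import *
st()"
```

```text
t 5.4 q [ 0.077 -0.179  1.611 -0.089  1.685 -1.503] p [0.4893 0.1174 0.4944]
[[-0.9995  0.0037  0.03  ]
 [ 0.0011  0.9963 -0.0862]
 [-0.0302 -0.0861 -0.9958]]
```

Emit:
send_rows --pt "0 0 -0.05 0 -1" --pt "-0.02 0.01 -0.09 0 -1" --pt "-0.05 0.02 -0.13 0 -1" --pt "-0.1 0.03 -0.15 0 -1" --pt "-0.15 0.04 -0.15 0 -1" --pt "-0.2 0.05 -0.15 0 -1" --pt "-0.25 0.06 -0.15 0 -1" --pt "-0.3 0.07 -0.15 0 -1" --pt "-0.35 0.08 -0.15 0 -1" --pt "-0.4 0.09 -0.15 0 -1" --pt "-0.45 0.1 -0.15 0 -1" --pt "-0.5 0.11 -0.15 0 -1"

```text
time: 6.6
eef_pos: [0.8134, 0.1962, 0.5849]
tcp_rot: [0.001, 0.999, -0.041, 0.03]
contact_force: [-1.2, 0.3, 0.4]
opening: 0.002
finger_force: 0.0
```

```bash
python3 -c "
from h import *
st()"
```

```text
t 6.6 q [ 0.142  0.814  0.21  -0.101  2.068 -1.478] p [0.8134 0.1962 0.5849]
[[-9.982e-01  4.300e-03  5.970e-02]
 [-6.000e-04  9.967e-01 -8.140e-02]
 [-5.980e-02 -8.130e-02 -9.949e-01]]
```

Emit:
send_rows --pt "-0.5 0.12 -0.4 0 -1" --pt "-0.5 0.12 -0.4 0 -1" --pt "-0.5 0.12 -0.4 0 -1" --pt "-0.5 0.12 -0.4 0 -1" --pt "-0.5 0.12 -0.4 0 -1" --pt "-0.5 0.12 -0.4 0 -1"

```text
time: 7.2
eef_pos: [0.8064, 0.203, 0.6008]
tcp_rot: [-0.001, 0.998, -0.038, 0.042]
contact_force: [-0.0, -0.1, 0.6]
opening: 0.002
finger_force: 0.0
```

```bash
python3 -c "
from h import *
st()"
```

```text
t 7.2 q [ 0.151  0.794  0.21  -0.1    2.062 -1.472] p [0.8064 0.203  0.6008]
[[-0.9964  0.002   0.0847]
 [-0.0044  0.9971 -0.0758]
 [-0.0846 -0.0759 -0.9935]]
```

Emit:
send_rows --pt "-0.6 0.14 -0.3 0 -1" --pt "-0.6 0.14 -0.3 0 -1" --pt "-0.6 0.14 -0.3 0 -1" --pt "-0.6 0.14 -0.3 0 -1" --pt "-0.6 0.14 -0.3 0 -1" --pt "-0.6 0.14 -0.3 0 -1" --pt "-0.6 0.14 -0.3 0 -1" --pt "-0.6 0.14 -0.3 0 -1" --pt "-0.6 0.14 -0.3 0 -1" --pt "-0.6 0.14 -0.3 0 -1" --pt "-0.6 0.14 -0.3 0 -1" --pt "-0.6 0.14 -0.3 0 -1"

```text
time: 8.4
eef_pos: [0.8331, 0.2117, 0.5704]
tcp_rot: [-0.001, 0.998, -0.035, 0.055]
contact_force: [0.1, 1.0, 0.4]
opening: 0.0
finger_force: 0.0
```

Emit:
send_rows --pt "-0.6 0.14 -0.3 0 -1" --pt "-0.6 0.14 -0.3 0 -1" --pt "-0.6 0.14 -0.3 0 -1" --pt "-0.6 0.14 -0.3 0 -1" --pt "-0.6 0.14 -0.3 0 -1" --pt "-0.6 0.14 -0.3 0 -1" --pt "-0.6 0.14 -0.3 0 -1" --pt "-0.6 0.14 -0.3 0 -1" --pt "-0.6 0.14 -0.3 0 -1" --pt "-0.6 0.14 -0.3 0 -1" --pt "-0.6 0.14 -0.3 0 -1" --pt "-0.6 0.14 -0.3 0 -1"

```text
time: 9.6
eef_pos: [0.8477, 0.2179, 0.5579]
tcp_rot: [-0.002, 0.997, -0.032, 0.069]
contact_force: [-0.2, -0.4, 0.1]
opening: 0.0
finger_force: 0.0
```

```bash
python3 -c "
from h import *
st()"
```

```text
t 9.6 q [ 0.159  0.847  0.211 -0.091  1.955 -1.455] p [0.8477 0.2179 0.5579]
[[-9.904e-01  7.000e-04  1.382e-01]
 [-8.200e-03  9.979e-01 -6.350e-02]
 [-1.379e-01 -6.400e-02 -9.884e-01]]
```

Emit:
send_rows --pt "-0.6 0.14 -0.3 0 -1" --pt "-0.6 0.14 -0.3 0 -1"

```text
time: 9.8
eef_pos: [0.8533, 0.2202, 0.5608]
tcp_rot: [-0.003, 0.996, -0.029, 0.084]
contact_force: [-0.4, -0.7, -0.2]
opening: 0.001
finger_force: 0.0
```

Emit:
send_rows --pt "-0.6 0.14 -0.3 0 -1" --pt "-0.6 0.14 -0.3 0 -1"

```text
time: 10.0
eef_pos: [0.8576, 0.2223, 0.5653]
tcp_rot: [-0.003, 0.995, -0.025, 0.098]
contact_force: [-0.4, 1.0, 0.0]
opening: 0.002
finger_force: 0.0
```

Emit:
send_rows --pt "-0.6 0.14 -0.3 0 -1" --pt "-0.6 0.14 -0.3 0 -1"

```text
time: 10.2
eef_pos: [0.8607, 0.2243, 0.5719]
tcp_rot: [-0.004, 0.993, -0.022, 0.113]
contact_force: [-0.5, -0.7, -0.2]
opening: 0.002
finger_force: 0.0
```

Emit:
send_rows --pt "-0.6 0.14 -0.3 0 -1" --pt "-0.6 0.14 -0.3 0 -1"

```text
time: 10.4
eef_pos: [0.8626, 0.2261, 0.5802]
tcp_rot: [-0.005, 0.992, -0.019, 0.127]
contact_force: [0.8, -0.2, 0.0]
opening: 0.003
finger_force: 0.0
```

```bash
python3 -c "
from h import *
st()"
```

```text
t 10.4 q [ 0.164  0.827  0.211 -0.08   1.858 -1.448] p [0.8626 0.2261 0.5802]
[[-0.9678 -0.0044  0.2517]
 [-0.014   0.9992 -0.0361]
 [-0.2514 -0.0385 -0.9671]]
```

Emit:
send_rows --pt "-0.6 0.1 -0.3 0 -1"

```text
time: 10.5
eef_pos: [0.8657, 0.2252, 0.5862]
tcp_rot: [-0.006, 0.99, -0.016, 0.139]
contact_force: [-0.7, -0.5, 0.4]
opening: 0.001
finger_force: 0.0
```

Emit:
send_rows --pt "-0.6 0.1 -0.3 0 -1"

```text
time: 10.6
eef_pos: [0.8681, 0.2236, 0.5946]
tcp_rot: [-0.006, 0.988, -0.013, 0.152]
contact_force: [1.0, 0.2, 0.7]
opening: 0.002
finger_force: 0.0
```

Emit:
send_rows --pt "-0.6 0.1 -0.3 0 -1"

```text
time: 10.7
eef_pos: [0.8697, 0.2223, 0.6038]
tcp_rot: [-0.006, 0.986, -0.01, 0.166]
contact_force: [-0.2, -0.9, -0.3]
opening: 0.001
finger_force: 0.0
```

Emit:
send_rows --pt "-0.6 0.1 -0.3 0 -1"

```text
time: 10.8
eef_pos: [0.8707, 0.2211, 0.6136]
tcp_rot: [-0.007, 0.984, -0.007, 0.178]
contact_force: [0.1, 0.4, 0.1]
opening: -0.002
finger_force: 0.0
```

Emit:
send_rows --pt "-0.6 0.1 -0.3 0 -1"

```text
time: 10.9
eef_pos: [0.8711, 0.2201, 0.6239]
tcp_rot: [-0.008, 0.981, -0.004, 0.191]
contact_force: [1.1, -0.4, -0.0]
opening: -0.005
finger_force: 0.0
```

Emit:
send_rows --pt "-0.6 0.1 -0.3 0 -1"

```text
time: 11.0
eef_pos: [0.8709, 0.2191, 0.6348]
tcp_rot: [-0.008, 0.979, -0.001, 0.204]
contact_force: [0.5, -0.5, -0.2]
opening: 0.003
finger_force: 0.0
```

Emit:
send_rows --pt "-0.6 0.1 -0.3 0 -1"

```text
time: 11.1
eef_pos: [0.8702, 0.2181, 0.6462]
tcp_rot: [-0.009, 0.976, 0.001, 0.217]
contact_force: [0.8, -0.6, -0.8]
opening: -0.001
finger_force: 0.0
```

```bash
python3 -c "
from h import *
st()"
```

```text
t 11.1 q [ 0.148  0.764  0.211 -0.057  1.733 -1.462] p [0.8702 0.2181 0.6462]
[[-0.9058 -0.0177  0.4233]
 [-0.0166  0.9998  0.0063]
 [-0.4234 -0.0013 -0.906 ]]
```

Emit:
send_rows --pt "-0.6 0.05 -0.3 0 -1"

```text
time: 11.2
eef_pos: [0.8693, 0.2142, 0.6586]
tcp_rot: [-0.01, 0.973, 0.004, 0.229]
contact_force: [-0.5, -0.8, 0.4]
opening: 0.001
finger_force: 0.0
```

Emit:
send_rows --pt "-0.6 0.05 -0.3 0 -1"

```text
time: 11.3
eef_pos: [0.8679, 0.2092, 0.6718]
tcp_rot: [-0.01, 0.97, 0.007, 0.242]
contact_force: [-0.7, 0.3, 1.0]
opening: 0.001
finger_force: 0.0
```

Emit:
send_rows --pt "-0.6 0.05 -0.3 0 -1"

```text
time: 11.4
eef_pos: [0.8659, 0.2047, 0.6853]
tcp_rot: [-0.01, 0.967, 0.009, 0.255]
contact_force: [0.3, 0.6, 0.6]
opening: 0.001
finger_force: 0.0
```

Emit:
send_rows --pt "-0.6 0.05 -0.3 0 -1"

```text
time: 11.5
eef_pos: [0.8632, 0.2006, 0.6993]
tcp_rot: [-0.011, 0.963, 0.012, 0.267]
contact_force: [0.3, 0.1, -0.2]
opening: 0.001
finger_force: 0.0
```

```bash
cat >> h.py <<'E'
def to(p):
    s,M=st(); print("tool shift", (M.T@(np.array(p)-s["eef_pos"])).round(4))
E
python3 -c "
from h import *
to([.5,.12,.55]);to([.4,.0,.25]);to([.42,-.02,.2])"
```

```text
t 11.5 q [ 0.124  0.71   0.211 -0.036  1.68  -1.483] p [0.8632 0.2006 0.6993]
[[-0.8569 -0.0271  0.5148]
 [-0.0146  0.9995  0.0283]
 [-0.5153  0.0167 -0.8569]]
tool shift [ 0.3893 -0.0732 -0.0613]
t 11.5 q [ 0.124  0.71   0.211 -0.036  1.68  -1.483] p [0.8632 0.2006 0.6993]
[[-0.8569 -0.0271  0.5148]
 [-0.0146  0.9995  0.0283]
 [-0.5153  0.0167 -0.8569]]
tool shift [ 0.6313 -0.1954  0.1409]
t 11.5 q [ 0.124  0.71   0.211 -0.036  1.68  -1.483] p [0.8632 0.2006 0.6993]
[[-0.8569 -0.0271  0.5148]
 [-0.0146  0.9995  0.0283]
 [-0.5153  0.0167 -0.8569]]
tool shift [ 0.6402 -0.2168  0.1934]
```

Emit:
send_rows --pt "0.043 -0.01 -0.013 0 -1" --pt "0.086 -0.02 -0.026 0 -1" --pt "0.13 -0.03 -0.04 0 -1" --pt "0.173 -0.04 -0.053 0 -1" --pt "0.217 -0.05 -0.066 0 -1" --pt "0.26 -0.06 -0.08 0 -1" --pt "0.304 -0.07 -0.093 0 -1" --pt "0.347 -0.08 -0.106 0 -1" --pt "0.39 -0.091 -0.119 0 -1"

```text
time: 12.4
eef_pos: [0.4783, 0.1036, 0.6014]
tcp_rot: [-0.011, 0.963, 0.012, 0.267]
contact_force: [-1.1, -0.1, 1.4]
opening: 0.002
finger_force: 0.0
```

Emit:
send_rows --pt "0.022 -0.012 0.038 0 0.1" --pt "0.044 -0.024 0.076 0 0.1" --pt "0.066 -0.036 0.115 0 0.1" --pt "0.088 -0.048 0.153 0 0.1" --pt "0.11 -0.06 0.191 0 0.1" --pt "0.132 -0.071 0.23 0 0.1" --pt "0.155 -0.083 0.268 0 0.1" --pt "0.177 -0.095 0.306 0 0.1" --pt "0.199 -0.107 0.345 0 0.1" --pt "0.199 -0.107 0.345 0 0.1"

```text
time: 13.4
eef_pos: [0.4856, 0.0038, 0.1937]
tcp_rot: [-0.009, 0.965, 0.013, 0.26]
contact_force: [0.2, -0.6, -0.9]
opening: 0.549
finger_force: 0.0
```

```bash
python3 - <<'E'
from h import *
st()
im,C=snap("wrist","w1")
im2,_=snap("top","t1")
E
```

```text
t 13.4 q [-0.29  -0.383  2.368  0.279  0.677 -2.056] p [0.4856 0.0038 0.1937]
[[-0.8647 -0.025   0.5017]
 [-0.0114  0.9995  0.0301]
 [-0.5022  0.0203 -0.8645]]
```

View pics/w1.png

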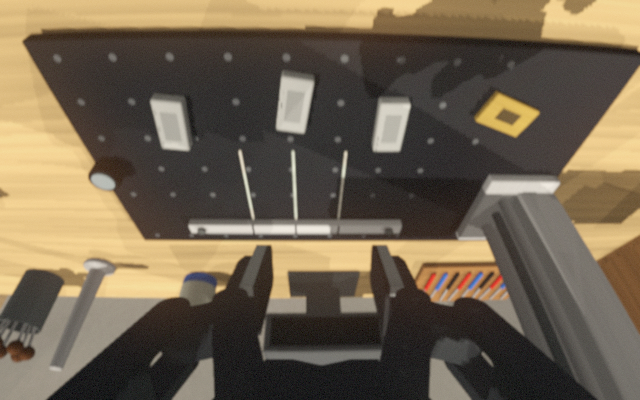

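The wrist view shows the bars at (172,122), (295,103) and (391,125). The index lines run from row 150 to row 220, and the stop rail spans columns 190–400 at rows 220–235. The open fingers are at (257,270) and (385,270).

```bash
cat >> h.py <<'E'
def bars(im,C,roi,lo=120,z=.034,amin=300,amax=4000):
    for b in blobs(im,C,lo,amin,amax,roi,z): print("bar",b)
def hull_bars(im,C,roi,lo=120): 
    bars(im,C,roi,lo)
E
python3 - <<'E'
from h import *
s=ctrl.get_state();C=cam("wrist",s);im=cv2.imread("pics/w1.png")[:,:,::-1].copy()
bars(im,C,(100,60,430,165),150)
g=im.min(2).astype(int)
for r in (165,180,195,210):
    f=(r-150)/70; out=[]
    for a,b in ((239,254),(293,295),(346,339)):
        c=int(a+(b-a)*f); w=np.clip(g[r,c-7:c+8]-100,0,None)+1e-6
        out.append([np.average(np.arange(c-7,c+8),weights=w),r])
    print(r,np.round(cast(out,.022,C)[:,:2]*1000,1).tolist())
for c in (210,230,275,315,365,390): 
    print(c,g[212:242,c].tolist())
T=cv2.imread("pics/t1.png")[:,:,::-1].copy();bars(T,cam("top"),(235,195,345,245),110,amin=100)
E
```

```text
bar ((373, 102, 38, 50), array([538.2,  69.3]), array([27.5, 56. ]), 1.2)
bar ((151, 100, 38, 51), array([ 538.3, -131.1]), array([26.1, 55.6]), -7.5)
bar ((276, 76, 38, 57), array([516.3, -18.5]), array([26.5, 54.6]), -9.0)
165 [[598.3, -76.5], [597.9, -22.1], [597.3, 32.2]]
180 [[621.6, -76.6], [621.2, -22.3], [620.7, 32.2]]
195 [[647.3, -76.2], [646.9, -22.9], [646.6, 31.0]]
210 [[675.9, -77.2], [675.6, -22.5], [675.3, 32.1]]
210 [47, 51, 51, 50, 47, 52, 61, 75, 83, 90, 97, 114, 144, 176, 198, 207, 208, 209, 208, 201, 185, 153, 111, 66, 47, 46, 53, 69, 95, 124]
230 [53, 55, 52, 48, 47, 50, 59, 73, 83, 91, 97, 110, 142, 174, 195, 209, 211, 210, 209, 203, 186, 157, 116, 67, 58, 49, 48, 66, 97, 128]
275 [57, 55, 58, 56, 50, 55, 61, 79, 99, 111, 116, 128, 154, 187, 209, 221, 223, 223, 222, 217, 201, 176, 135, 82, 58, 58, 57, 64, 91, 119]
315 [58, 56, 52, 52, 55, 52, 61, 75, 95, 104, 108, 119, 146, 181, 206, 218, 222, 223, 220, 216, 200, 177, 134, 87, 55, 59, 53, 65, 89, 121]
365 [34, 35, 30, 37, 36, 36, 45, 70, 89, 105, 104, 106, 113, 120, 127, 135, 133, 135, 136, 132, 126, 104, 78, 66, 63, 55, 60, 64, 87, 116]
390 [30, 42, 32, 36, 39, 33, 45, 68, 87, 102, 105, 114, 110, 116, 119, 103, 87, 70, 65, 66, 67, 64, 57, 45, 49, 45, 50, 69, 90, 118]
bar ((278, 210, 14, 25), array([506.2, -14.9]), array([27.4, 51.5]), -9.4)
bar ((325, 203, 15, 25), array([ 525.7, -123.2]), array([27.3, 54.4]), -6.8)
bar ((240, 200, 13, 25), array([526.5,  70.6]), array([27.1, 54.3]), 2.5)
```

```bash
python3 -c "
from h import *
to([.505,.0705,.09])"
```

```text
t 13.5 q [-0.288 -0.388  2.358  0.279  0.677 -2.054] p [0.49   0.0034 0.202 ]
[[-0.8578 -0.026   0.5133]
 [-0.0138  0.9995  0.0276]
 [-0.5138  0.0166 -0.8578]]
tool shift [0.0438 0.0648 0.1056]
```

Emit:
send_rows --pt "0.015 0.022 0.035 1.5 0.1" --pt "0.03 0.043 0.07 1.5 0.1" --pt "0.044 0.065 0.106 1.5 0.1" --pt "0.044 0.065 0.106 1.5 0.1" --pt "0.044 0.065 0.106 1.5 0.1"

```text
time: 14.0
eef_pos: [0.5069, 0.0715, 0.0915]
tcp_rot: [0.001, 0.963, 0.015, 0.268]
contact_force: [1.1, -1.1, 0.7]
opening: 0.554
finger_force: 0.0
```

```bash
python3 - <<'E'
from h import *
st()
im,C=snap("wrist","w2"); bars(im,C,(0,0,640,250),150)
to([.511,.0705,.039])
E
```

```text
t 14.0 q [-0.096 -0.119  2.384  0.231  0.347 -1.862] p [0.5069 0.0715 0.0915]
[[-0.8564 -0.0066  0.5163]
 [ 0.0095  0.9995  0.0287]
 [-0.5163  0.0295 -0.8559]]
bar ((0, 175, 50, 52), array([ 523.6, -125.4]), array([25.8, 52.7]), -7.2)
bar ((292, 168, 44, 56), array([524.4,  67.9]), array([25.5, 52.9]), 0.8)
bar ((134, 140, 60, 67), array([503.2, -16.8]), array([25.2, 52.6]), -9.2)
t 14.05 q [-0.097 -0.121  2.383  0.231  0.346 -1.862] p [0.5077 0.0709 0.0929]
[[-0.8548 -0.0056  0.5189]
 [ 0.0103  0.9996  0.0278]
 [-0.5188  0.0291 -0.8544]]
tool shift [ 0.0251 -0.002   0.0478]
```

View pics/w2.png

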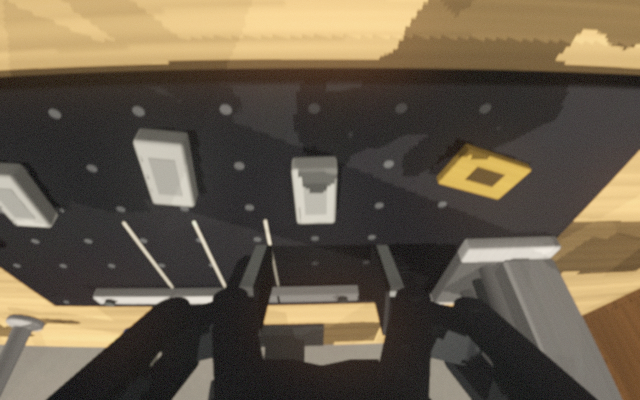

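The wrist view shows bar A at (315,190), centred between the open fingers at (255,270) and (388,270). Its position agrees with the top view to about 3 mm. I descend over it now.

Emit:
send_rows --pt "0.004 -0.001 0.018 0 0.1" --pt "0.008 -0.002 0.036 0 0.1" --pt "0.012 -0.003 0.054 0 0.1" --pt "0.012 -0.003 0.054 0 0.1"

```text
time: 14.45
eef_pos: [0.5249, 0.0671, 0.0448]
tcp_rot: [0.002, 0.964, 0.016, 0.265]
contact_force: [0.2, 0.0, -0.1]
opening: 0.547
finger_force: 0.0
```

```bash
python3 - <<'E'
from h import *
st()
E
```

```text
t 14.45 q [-0.103  0.036  2.351  0.359  0.238 -1.997] p [0.5249 0.0671 0.0448]
[[-0.8596 -0.0048  0.511 ]
 [ 0.0124  0.9995  0.0303]
 [-0.5109  0.0324 -0.859 ]]
```

Emit:
send_rows --pt "0.0 0.001 0.007 0 0.1" --pt "0.0 0.001 0.007 0 0.1" --pt "0.0 0.001 0.007 0 0.1"

```text
time: 14.75
eef_pos: [0.5267, 0.0685, 0.0405]
tcp_rot: [0.001, 0.965, 0.017, 0.261]
contact_force: [0.1, 0.4, 0.0]
opening: 0.549
finger_force: 0.0
```

```bash
python3 - <<'E'
from h import *
st()
E
```

```text
t 14.75 q [-0.101  0.052  2.343  0.364  0.238 -2.002] p [0.5267 0.0685 0.0405]
[[-0.8633 -0.0074  0.5046]
 [ 0.0109  0.9994  0.0333]
 [-0.5046  0.0342 -0.8627]]
```

Emit:
send_rows --pt "0.0 0.0 0.002 0 0.1" --pt "0.0 0.0 0.002 0 -1" --pt "0.0 0.0 0.002 0 -1" --pt "0.0 0.0 0.002 0 -1" --pt "0.0 0.0 0.002 0 -1" --squeeze 25

```text
time: 15.25
eef_pos: [0.5268, 0.0686, 0.0383]
tcp_rot: [0.001, 0.966, 0.018, 0.26]
contact_force: [-3.3, 0.2, 5.6]
opening: 0.293
finger_force: 24.4
```

```bash
python3 - <<'E'
from h import *
to([.6,.0343,.0395])
im,C=snap("top"); bars(im,cam("top"),(235,195,345,245),110,amin=100)
E
```

```text
t 15.25 q [-0.101  0.058  2.341  0.367  0.238 -2.005] p [0.5268 0.0686 0.0383]
[[-0.8652 -0.0079  0.5013]
 [ 0.0107  0.9994  0.0343]
 [-0.5013  0.0351 -0.8646]]
tool shift [-0.0643 -0.0349  0.0345]
bar ((276, 210, 16, 25), array([505.6, -15.1]), array([26.9, 52.7]), -9.4)
bar ((325, 203, 15, 25), array([ 525.6, -123. ]), array([27.6, 54.7]), -6.8)
bar ((241, 200, 13, 18), array([534.5,  68.7]), array([27.2, 38.5]), 2.5)
```

Emit:
send_rows --pt "-0.011 -0.0045 0.005 0 -1" --pt "-0.022 -0.009 0.011 0 -1" --pt "-0.033 -0.0135 0.017 0 -1" --pt "-0.044 -0.018 0.023 0 -1" --pt "-0.055 -0.0225 0.029 0 -1" --pt "-0.066 -0.027 0.035 0 -1" --pt "-0.077 -0.0315 0.041 0 -1" --pt "-0.087 -0.035 0.047 0 -1" --pt "-0.087 -0.035 0.047 0 -1"

```text
time: 16.2
eef_pos: [0.6279, 0.0335, 0.0404]
tcp_rot: [0.001, 0.965, 0.018, 0.26]
contact_force: [-0.1, -0.5, -1.5]
opening: 0.286
finger_force: 24.8
```

```bash
python3 - <<'E'
from h import *
to([.64,.034,.039])
im,C=snap("wrist","w3")
E
```

```text
t 16.2 q [-0.15   0.247  2.113  0.396  0.284 -2.072] p [0.6279 0.0335 0.0404]
[[-0.8644 -0.007   0.5028]
 [ 0.0113  0.9994  0.0334]
 [-0.5028  0.0346 -0.8637]]
tool shift [-0.0098  0.0004  0.0073]
```

View pics/w3.png

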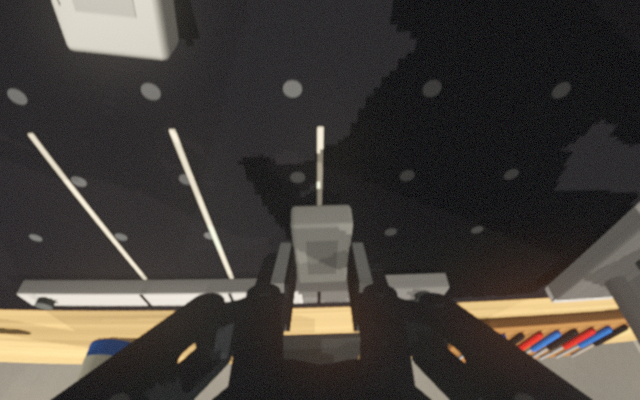

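The wrist view shows bar A held square over the left line, with the bar at column 322 and the line at column 320. Its tail edge is at row 207, and the foot of the rail is at row 278. I measure the remaining gap.

```bash
python3 - <<'E'
from h import *
s=ctrl.get_state();C=cam("wrist",s)
print("tail",cast([[296,207],[350,207]],.034,C)[:,:2]*1000)
print("rail foot",cast([[145,278],[230,278],[405,275]],.022,C)[:,:2]*1000)
print("line ends",cast([[31,134],[172,130],[320,127]],.022,C)[:,:2]*1000)
E
```

```text
tail [[588.68809347  22.66435098]
 [589.43073387  43.85417754]]
rail foot [[666.53595664 -71.33149365]
 [668.2320817  -20.81913619]
 [670.61500953  84.61674827]]
line ends [[559.28889544 -71.19285585]
 [559.56800367 -19.48677015]
 [559.59367979  32.28785941]]
```

Emit:
send_rows --pt "-0.0045 0 0.0025 0 -1" --pt "-0.009 0 0.005 0 -1" --pt "-0.009 0 0.005 0 -1" --pt "-0.009 0 0.005 0 -0.1" --pt "-0.009 0 0.005 0 -0.1" --pt "-0.001 0 0.001 0 -0.1" --pt "0.007 0 -0.004 0 -0.1" --pt "0.007 0 -0.004 0 -0.1" --pt "0.007 0 -0.003 0 -1" --pt "0.007 0 -0.003 0 -1" --pt "0.007 0 -0.003 0 -1"

```text
time: 17.35
eef_pos: [0.6184, 0.0343, 0.0391]
tcp_rot: [0.001, 0.966, 0.018, 0.259]
contact_force: [-4.2, -0.7, 3.3]
opening: 0.289
finger_force: 24.8
```

Emit:
send_rows --pt "-0.004 0 0.0025 0 -1" --pt "-0.008 0 0.005 0 -1" --pt "-0.012 0 0.0075 0 -1" --pt "-0.012 0 0.0075 0 -1"

```text
time: 17.75
eef_pos: [0.6312, 0.0346, 0.0384]
tcp_rot: [-0.0, 0.966, 0.018, 0.258]
contact_force: [-15.2, -1.7, 13.3]
opening: 0.288
finger_force: 28.6
```

```bash
python3 - <<'E'
from h import *
st()
im,C=snap("wrist","w4")
E
```

```text
t 17.75 q [-0.148  0.259  2.102  0.39   0.29  -2.066] p [0.6312 0.0346 0.0384]
[[-0.8673 -0.0099  0.4977]
 [ 0.0091  0.9993  0.0358]
 [-0.4977  0.0355 -0.8666]]
```

View pics/w4.png

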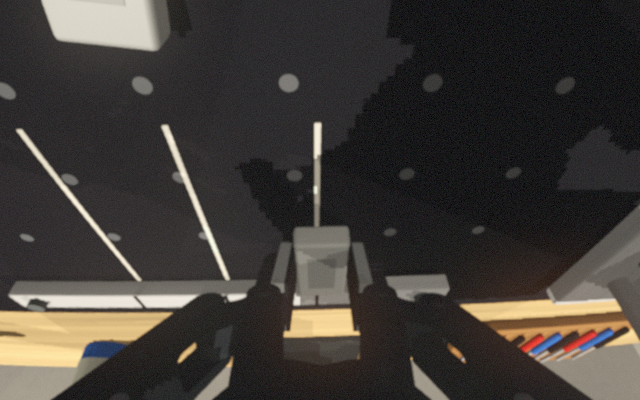

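```bash
python3 - <<'E'
from h import *
s=ctrl.get_state();C=cam("wrist",s)
print("tail",cast([[295,228],[349,228]],.034,C)[:,:2]*1000)
print("rail foot",cast([[140,280],[228,279],[405,275]],.022,C)[:,:2]*1000)
print("line near tail",cast([[317,224]],.022,C)[:,:2]*1000)
E
```

```text
tail [[605.21368772  22.2170102 ]
 [606.09077702  44.73799093]]
rail foot [[670.52833873 -72.81632053]
 [670.89928561 -20.65655414]
 [671.87630574  84.36400595]]
line near tail [[618.8601684   31.66198084]]
```

The wrist view shows bar A against the rail: its tail foot is at row 228, which is about 53 mm from the rail, and it sits 2–4 px off its line. The force confirms contact. I release it and go to bar B.

Emit:
send_rows --pt "0 0 0 0 -0.1" --pt "0 0 -0.001 0 -0.1" --pt "0.02 0 -0.012 0 -0.1" --pt "0.04 0 -0.024 0 -0.1" --pt "0.061 0 -0.036 0 -0.1" --pt "0.06 -0.01 -0.065 0 0.1" --pt "0.07 -0.03 -0.095 0 0.1" --pt "0.08 -0.047 -0.105 0 0.1" --pt "0.08 -0.047 -0.105 0 0.1"

```text
time: 18.7
eef_pos: [0.5108, -0.0168, 0.0885]
tcp_rot: [0.002, 0.965, 0.017, 0.261]
contact_force: [-0.0, 0.4, -0.4]
opening: 0.554
finger_force: 0.0
```

```bash
python3 - <<'E'
from h import *
to([.513,-.0165,.04])
im,C=snap("wrist","w5");bars(im,C,(0,0,640,250),150)
im,C=snap("top","t5");bars(im,C,(235,150,345,245),110,amin=100)
E
```

```text
t 18.7 q [-0.325 -0.11   2.378  0.486  0.421 -2.291] p [ 0.5108 -0.0168  0.0885]
[[-0.8641 -0.005   0.5033]
 [ 0.0129  0.9994  0.032 ]
 [-0.5031  0.0341 -0.8635]]
tool shift [ 0.0225 -0.0013  0.043 ]
bar ((567, 242, 73, 8), array([591.5, 217.7]), array([10.5, 74.9]), 85.3)
bar ((294, 179, 47, 25), array([517.7, -19.2]), array([21.4, 26.3]), 86.7)
bar ((108, 168, 64, 60), array([ 522.6, -124.2]), array([25.5, 53.1]), -7.2)
bar ((325, 203, 15, 25), array([ 525.6, -123. ]), array([27.7, 54.7]), -6.6)
```

Emit:
send_rows --pt "0.007 0 0.015 0 0.1" --pt "0.014 -0.001 0.03 0 0.1" --pt "0.021 -0.001 0.044 0 0.1" --pt "0.021 -0.001 0.044 0 0.1" --pt "0.021 -0.001 0.044 0 0.1"

```text
time: 19.3
eef_pos: [0.5149, -0.014, 0.0382]
tcp_rot: [0.0, 0.966, 0.018, 0.259]
contact_force: [-0.0, -0.3, 0.7]
opening: 0.545
finger_force: 0.0
```

```bash
python3 - <<'E'
from h import *
to([.516,-.0165,.0385])
E
```

```text
t 19.3 q [-0.315  0.023  2.377  0.661  0.312 -2.474] p [ 0.5149 -0.014   0.0382]
[[-0.8662 -0.0085  0.4997]
 [ 0.0104  0.9993  0.035 ]
 [-0.4997  0.0355 -0.8655]]
tool shift [-0.0012 -0.0025  0.0002]
```

Emit:
send_rows --pt "0 0 0 0 -1" --pt "0 0 0 0 -1" --pt "0 0 0 0 -1" --pt "-0.013 -0.001 0.007 0 -1" --pt "-0.026 -0.001 0.014 0 -1" --pt "-0.039 -0.002 0.022 0 -1" --pt "-0.052 -0.002 0.029 0 -1" --pt "-0.065 -0.003 0.037 0 -1" --pt "-0.078 -0.004 0.044 0 -1" --pt "-0.092 -0.004 0.052 0 -1" --pt "-0.106 -0.005 0.06 0 -1" --pt "-0.106 -0.005 0.06 0 -1"

```text
time: 20.5
eef_pos: [0.6382, -0.0191, 0.0407]
tcp_rot: [0.001, 0.965, 0.018, 0.26]
contact_force: [0.5, 0.5, -1.1]
opening: 0.289
finger_force: 24.7
```

```bash
python3 - <<'E'
from h import *
to([.612,-.0192,.04])
im,C=snap("wrist","w6")
E
```

```text
t 20.5 q [-0.249  0.266  2.088  0.518  0.321 -2.273] p [ 0.6382 -0.0191  0.0407]
[[-0.8645 -0.0079  0.5026]
 [ 0.0105  0.9994  0.0337]
 [-0.5026  0.0344 -0.8638]]
tool shift [ 0.023   0.0001 -0.0126]
```

View pics/w6.png

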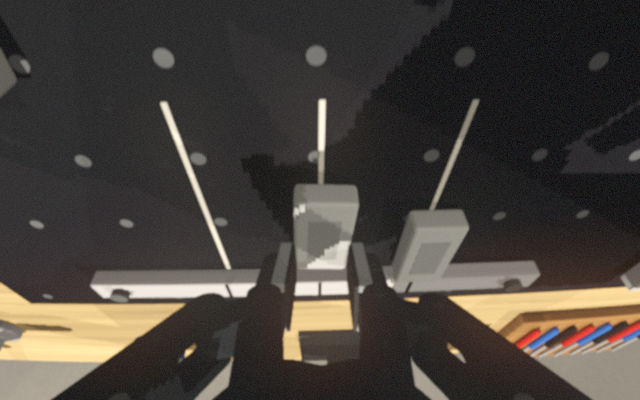

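The wrist view shows bar A home on the left line at (430,240). Bar B is held over the mid line, about 2 mm left of it, with its tail centre at column 326 against the line at column 321. I regrip nearer its tail and push it home.

Emit:
send_rows --pt "0 -0.0015 0 0 -1" --pt "0 -0.0015 0 0 -0.1" --pt "0 -0.0015 0 0 -0.1" --pt "0.008 -0.0015 -0.005 0 -0.1" --pt "0.016 -0.0015 -0.01 0 -0.1" --pt "0.023 -0.0015 -0.013 0 -0.1" --pt "0.023 -0.0015 -0.013 0 -0.1" --pt "0.023 -0.0015 -0.012 0 -1" --pt "0.023 -0.0015 -0.012 0 -1" --pt "0.023 -0.0015 -0.012 0 -1"

```text
time: 21.55
eef_pos: [0.6109, -0.0203, 0.0389]
tcp_rot: [0.001, 0.966, 0.018, 0.26]
contact_force: [-2.9, 0.0, 3.1]
opening: 0.289
finger_force: 24.7
```

Emit:
send_rows --pt "-0.005 0 0.003 0 -1" --pt "-0.01 0 0.006 0 -1" --pt "-0.014 0 0.008 0 -1" --pt "-0.0175 0 0.01 0 -1" --pt "-0.0175 0 0.01 0 -1"

```text
time: 22.05
eef_pos: [0.6318, -0.0204, 0.039]
tcp_rot: [0.001, 0.965, 0.018, 0.26]
contact_force: [1.6, 0.5, 0.4]
opening: 0.288
finger_force: 24.7
```

```bash
python3 - <<'E'
from h import *
st()
im,C=snap("wrist","w7")
E
```

```text
t 22.05 q [-0.254  0.258  2.103  0.533  0.318 -2.293] p [ 0.6318 -0.0204  0.039 ]
[[-0.8648 -0.0073  0.5021]
 [ 0.011   0.9994  0.0336]
 [-0.5021  0.0346 -0.8641]]
```

No contact yet, so I advance a few more mm.

Emit:
send_rows --pt "-0.0025 0 0.0015 0 -1" --pt "-0.005 0 0.0025 0 -1" --pt "-0.005 0 0.0025 0 -1"

```text
time: 22.4
eef_pos: [0.634, -0.0203, 0.0386]
tcp_rot: [0.001, 0.966, 0.019, 0.257]
contact_force: [-20.4, -4.1, 16.8]
opening: 0.291
finger_force: 27.8
```

```bash
python3 - <<'E'
from h import *
s,M=st();print(s["contact_force"])
im,C=snap("wrist","w8")
g=im.min(2).astype(int)
for c in (305,318,335): print(c,g[170:260:3,c].tolist())
print("foot",g[200:300:3,260].tolist())
E
```

```text
t 22.4 q [-0.253  0.264  2.094  0.522  0.326 -2.281] p [ 0.634  -0.0203  0.0386]
[[-0.8677 -0.0086  0.497 ]
 [ 0.0106  0.9993  0.0359]
 [-0.497   0.0364 -0.867 ]]
[-20.40832664  -4.08625917  16.81445844]
305 [24, 31, 22, 36, 34, 29, 34, 32, 40, 40, 28, 31, 35, 34, 20, 36, 32, 51, 111, 115, 115, 118, 118, 124, 132, 118, 117, 119, 138, 143]
318 [71, 66, 32, 34, 35, 28, 27, 32, 33, 36, 31, 32, 35, 32, 35, 33, 36, 52, 115, 120, 121, 122, 120, 126, 137, 116, 120, 120, 113, 137]
335 [35, 27, 33, 28, 33, 27, 39, 30, 35, 35, 40, 36, 33, 39, 46, 37, 39, 63, 114, 117, 119, 119, 118, 130, 131, 124, 209, 213, 189, 182]
foot [29, 20, 44, 45, 43, 45, 53, 51, 50, 46, 51, 49, 48, 46, 55, 53, 57, 51, 55, 52, 59, 52, 56, 47, 42, 37, 37, 41, 39, 38, 38, 42, 47, 40]
```

Emit:
send_rows --pt "0 0 0 0 -0.1" --pt "0 0 -0.001 0 -0.1" --pt "0.02 0 -0.012 0 -0.1" --pt "0.04 0 -0.024 0 -0.1" --pt "0.061 0 -0.036 0 -0.1" --pt "0.06 -0.02 -0.065 2 0.1" --pt "0.06 -0.05 -0.095 4 0.1" --pt "0.063 -0.08 -0.098 7 0.1" --pt "0.063 -0.1 -0.098 7 0.1" --pt "0.063 -0.1 -0.098 7 0.1"

```text
time: 23.45
eef_pos: [0.5342, -0.1253, 0.0897]
tcp_rot: [0.061, 0.963, 0.033, 0.259]
contact_force: [0.3, -0.9, 0.2]
opening: 0.547
finger_force: 0.0
```

```bash
python3 - <<'E'
from h import *
to([.53,-.1235,.0395])
im,C=snap("wrist","w9");bars(im,C,(0,0,640,250),150)
im,C=snap("top","t9");bars(im,C,(235,150,345,245),110,amin=100)
E
```

```text
t 23.45 q [-0.546 -0.005  2.277  0.632  0.509 -2.492] p [ 0.5342 -0.1253  0.0897]
[[-0.8585  0.1012  0.5027]
 [ 0.1349  0.9904  0.0311]
 [-0.4947  0.0945 -0.8639]]
tool shift [ 0.0287 -0.0034  0.0413]
bar ((439, 235, 37, 15), array([625.8, -22.7]), array([21.5, 27.5]), 88.2)
bar ((291, 166, 45, 34), array([ 535.3, -126.4]), array([25.2, 26.4]), -7.2)
bar ((282, 165, 12, 33), array([599.4, -20.4]), array([25. , 73.3]), 2.0)
```

Emit:
send_rows --pt "0.009 -0.001 0.014 0 0.1" --pt "0.018 -0.002 0.028 0 0.1" --pt "0.026 -0.002 0.042 0 0.1" --pt "0.026 -0.002 0.042 0 0.1" --pt "0.026 -0.002 0.042 0 0.1" --pt "0.026 -0.002 0.042 0 -1" --pt "0.026 -0.002 0.042 0 -1" --pt "0.026 -0.002 0.042 0 -1" --pt "0.026 -0.002 0.042 0 -1"

```text
time: 24.45
eef_pos: [0.5328, -0.1202, 0.0406]
tcp_rot: [0.06, 0.964, 0.034, 0.259]
contact_force: [-1.8, -0.1, 4.2]
opening: 0.282
finger_force: 24.6
```

```bash
python3 - <<'E'
from h import *
to([.633,-.0722,.0405])
E
```

```text
t 24.45 q [-0.539  0.097  2.292  0.784  0.418 -2.658] p [ 0.5328 -0.1202  0.0406]
[[-0.859   0.0977  0.5026]
 [ 0.1324  0.9906  0.0337]
 [-0.4946  0.0955 -0.8638]]
tool shift [-0.0796  0.0573  0.0521]
```

Emit:
send_rows --pt "-0.009 0.006 0.006 0 -1" --pt "-0.018 0.013 0.012 0 -1" --pt "-0.027 0.019 0.018 -1 -1" --pt "-0.036 0.026 0.024 -2 -1" --pt "-0.045 0.032 0.029 -3 -1" --pt "-0.054 0.039 0.035 -4 -1" --pt "-0.063 0.045 0.041 -5 -1" --pt "-0.072 0.051 0.047 -6 -1" --pt "-0.08 0.057 0.052 -7 -1" --pt "-0.08 0.057 0.052 -7 -1"

```text
time: 25.45
eef_pos: [0.6349, -0.0727, 0.0414]
tcp_rot: [0.001, 0.965, 0.017, 0.262]
contact_force: [2.8, -0.6, 4.0]
opening: 0.277
finger_force: 24.6
```

```bash
python3 - <<'E'
from h import *
to([.615,-.0722,.04])
im,C=snap("wrist","w10")
E
```

```text
t 25.45 q [-0.351  0.269  2.084  0.62   0.359 -2.457] p [ 0.6349 -0.0727  0.0414]
[[-0.8632 -0.0074  0.5049]
 [ 0.0105  0.9994  0.0325]
 [-0.5048  0.0334 -0.8626]]
tool shift [ 0.0179  0.0006 -0.0089]
```

View pics/w10.png

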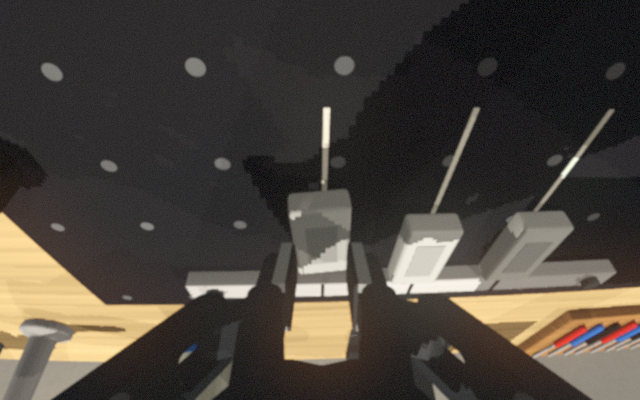

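The wrist view shows bars A and B home on their lines. Bar C is held near the right line with its tail centre at column 319 against the line at column 324, and it is slightly skewed. I regrip lower and push it home.

Emit:
send_rows --pt "0 0.001 0 0 -0.1" --pt "0 0.001 0 0 -0.1" --pt "0.007 0.001 -0.004 0 -0.1" --pt "0.014 0.001 -0.007 0 -0.1" --pt "0.0205 0.001 -0.0085 0 -0.1" --pt "0.0205 0.001 -0.0085 0 -0.1" --pt "0.0205 0.001 -0.0085 0 -1" --pt "0.0205 0.001 -0.0085 0 -1" --pt "0.0205 0.001 -0.0085 0 -1" --pt "0.0205 0.001 -0.0085 0 -1"

```text
time: 26.5
eef_pos: [0.6105, -0.0713, 0.0364]
tcp_rot: [0.001, 0.966, 0.018, 0.259]
contact_force: [0.1, -0.2, -0.2]
opening: 0.293
finger_force: 25.1
```

Emit:
send_rows --pt "-0.005 0 0.003 0 -1" --pt "-0.01 0 0.006 0 -1" --pt "-0.014 0 0.008 0 -1" --pt "-0.0175 0 0.01 0 -1" --pt "-0.0175 0 0.01 0 -1"

```text
time: 27.0
eef_pos: [0.6296, -0.0712, 0.0362]
tcp_rot: [0.001, 0.966, 0.018, 0.258]
contact_force: [-12.2, -2.0, 7.4]
opening: 0.291
finger_force: 27.6
```

Emit:
send_rows --pt "-0.0025 0 0.0015 0 -1" --pt "-0.0025 0 0.0015 0 -1"

```text
time: 27.2
eef_pos: [0.6318, -0.0711, 0.036]
tcp_rot: [-0.0, 0.966, 0.018, 0.258]
contact_force: [-16.6, -2.9, 10.9]
opening: 0.295
finger_force: 28.7
```

```bash
python3 - <<'E'
from h import *
st()
E
```

```text
t 27.2 q [-0.351  0.275  2.087  0.622  0.359 -2.462] p [ 0.6318 -0.0711  0.036 ]
[[-0.8672 -0.0097  0.4978]
 [ 0.0093  0.9993  0.0356]
 [-0.4978  0.0355 -0.8665]]
```

Emit:
send_rows --pt "0 0 0 0 -0.1" --pt "0 0 -0.001 0 -0.1" --pt "0.02 0 -0.012 0 -0.1" --pt "0.04 0 -0.024 0 -0.1" --pt "0.061 0 -0.036 0 -0.1" --pt "0.065 0.01 -0.065 0 -0.1" --pt "0.065 0.03 -0.105 0 -0.1" --pt "0.065 0.05 -0.14 0 -0.1" --pt "0.065 0.05 -0.14 0 -0.1" --pt "0.065 0.05 -0.14 0 -0.1"

```text
time: 28.2
eef_pos: [0.5077, -0.0251, 0.1284]
tcp_rot: [0.0, 0.965, 0.017, 0.261]
contact_force: [-0.7, -0.3, 0.0]
opening: 0.454
finger_force: 0.0
```

```bash
python3 - <<'E'
from h import *
st()
im,C=snap("wrist","w11");snap("side","s11")
cv2.imwrite("pics/w11c.png",cv2.resize(im[120:300,100:520,::-1],(798,342),interpolation=cv2.INTER_CUBIC))
E
```

```text
t 28.2 q [-0.349 -0.201  2.367  0.421  0.523 -2.238] p [ 0.5077 -0.0251  0.1284]
[[-0.8636 -0.0089  0.5041]
 [ 0.0093  0.9994  0.0335]
 [-0.5041  0.0336 -0.863 ]]
```

View pics/w11c.png

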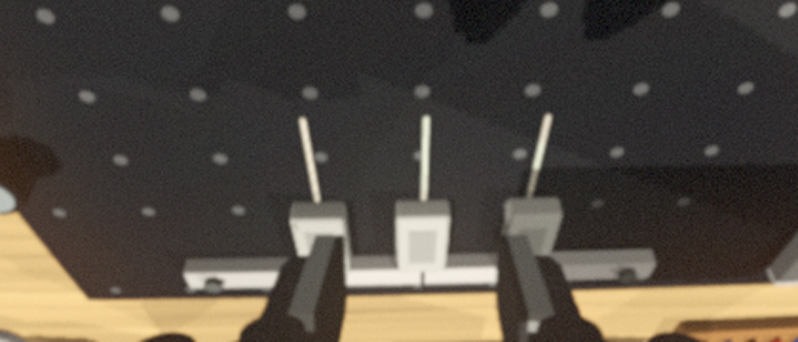

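The crop shows all three tails level at crop row 202. Each line enters close to the middle of its tail: 317 against 318.5, 424 against 423, and 529 against 533. I check the numbers.

```bash
python3 - <<'E'
from h import *
C=cam("wrist",ctrl.get_state()); f=lambda P,z:(cast([[100+x/1.9,120+y/1.9] for x,y in P],z,C)[:,:2]*1000).round(1).tolist()
print("tail feet",f([[291,205],[346,203],[396,203],[450,201],[504,200],[562,199]],.022))
print("lines",f([[317,202],[424,200],[529,196],[303,118],[426,116],[549,115]],.022))
print("rail foot",f([[185,263],[372,257],[475,254],[650,250]],.022))
s=cv2.imread("pics/s11.png")[:,:,::-1].copy();cs=cam("side")
bars(s,cs,(290,130,400,230),90,amin=60)
E
```

```text
tail feet [[615.9, -84.8], [615.3, -58.2], [616.3, -34.0], [615.7, -7.8], [616.0, 18.7], [616.4, 47.4]]
lines [[614.0, -72.0], [614.4, -20.4], [613.3, 30.6], [555.7, -71.0], [556.0, -20.3], [556.9, 31.3]]
rail foot [[667.3, -150.4], [665.3, -48.1], [665.1, 8.1], [666.7, 106.2]]
bar ((304, 143, 77, 46), array([617.5, -26.8]), array([136.6, 264. ]), 89.5)
```

```bash
python3 -c "
from plant import ctrl
print(ctrl.sign_off())"
```

```text
the job is handed in; nothing more can be done
None
```

The job is handed in at about 28 s: all three bars are against the stop rail, each within about 2.5 mm of its index line and square to the rail to about 1–2°, and the arm is clear of everything; hand-in gave no pass/fail verdict.

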